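Shift the bench spindle's gear lever into third

ROBOT

A 6-joint arm with a two-finger parallel gripper is mounted at the origin on the work surface. World frame = base frame: x ahead of the robot, y to its left, z up, the work surface at z = 0. Lengths are in mm, angles in degrees, forces in N, time in s.
With the tool pointing down it reaches from about 300 to 850 mm from the base axis. Payload 4.2 kg.
Tool frame: the origin (TCP) lies between the finger pads; the fingertips stand 11 mm ahead of it and the grasp point (between the pads) lies 8 mm behind it (env.tips_ahead is the distance from the TCP to the fingertips, in mm); z points along the fingers, y is the line along which they close (so a half turn about z gives the same grasp; the last joint's range is limited). The gripper opens to 91 mm and grips with 3 to 60 N. Pads are 32 mm wide; open, the fingers measure 118 mm over their backs; the gripper's body (76 mm by 178 mm) begins 60 mm behind the grasp point.
Start: joints at [-65.145, 18.312, 89.639, -0, 72.044, -1.146], TCP at [252.076, -516.817, 224.976] pointing down, gripper open.
Joint ranges: [-177.97, 177.97], [-48.28, 115.42], [12.27, 149.76], [-77.06, 257.06], [2.81, 150.46], [-146.56, 146.56]. Speed limits (degrees/s): [147.25, 147.25, 180, 180, 180, 180].

INTERFACE

Orientations are given as [roll, pitch, yaw] about the fixed x, y, z axes, in that order (R = Rz(yaw) Ry(pitch) Rx(roll)).
In Python, from workcell import env, cams gives the robot as it stands.
- The arm moves only by the tool step_arm, never from a script. Its arguments are lists of equal length, an entry for each row: "linear": the shift along the tool's x, y, z in units of 30 cm (1.0 is 30 cm), a list of three; "turn": the turn about the tool's z in units of 360 degrees (1.0 is 360 degrees). In form: {"linear": [[tx, ty, tz], ...], "turn": [turn, ...]}. A call has 1 to 20 rows; each row is the pose to reach, as a shift and turn from the pose commanded when the call began, along the tool's axes at that moment, turning the shorter way round; what a row does not reach only later rows make up. A row lasts 1/8 s, in which the tool goes at most 62.5 mm and 10.7 degrees, less where a joint would pass 70% of its speed; a pose out of reach is approached as far as the arm can. A call with a number of a shift or a turn outside -1 to 1 is refused whole. A call with a gripper value outside its range is refused whole. "fingers" is the closure, from -1 (fully open) to 1 (shut), so that 0 is half open, set as the call begins (left out, the last holds). The fingers move at their own pace and stop on an object; "force" is the grip in N (left out, the last holds). Time passes only in rows, so rows that repeat a pose let the fingers close. It gives the time, the measured TCP pose, the force, the opening and the grip force at its end, in the units of the state.
- env.state(): the state, without advancing time (a new reading comes with each control period).
- cams.grab_frame(name): name is "side" or "top"; returns a dict with "color" (384x512x3 uint8, blue, green, red), "fx", "fy", "cx", "cy" (pixels), "extrinsics" (4x4, takes a point from camera to world coordinates). Camera axes: x right, y down, z forward; pixel columns grow to the right and rows downward; lengths in mm; the calibration is good to about 2 mm. A picture is of the moment at which its call begins. There is no depth.
- env.job_done(): hands the job in; it is judged then, once.
The state is a dict: "time_s": time; "qpos": joint angles; "qvel": joint speeds; "effort": joint torques, N m; "ee_pos": TCP position; "ee_rot": TCP orientation; "force": force on the tool from outside, world axes, zero at the start; "torque": the same for the moment, N m; "gripper_width": finger opening in mm; "gripper_force": force on a finger pad.
Only numpy, scipy, OpenCV 4.12 (cv2) and the standard library are available. Lean on these libraries where they do the work, as an engineer would, in place of code of your own. Each camera call takes 0.05 s, during which the arm holds its last target. There are 200 camera calls.

TASK

Put the bench spindle into third gear: with closed fingertips push the red-knobbed lever along the left-hand leg of its H-shaped gate to neutral, across to the right, then forward (away from the robot) fully home into the third slot, the far right one marked with three pips. Only push the lever, gently: do not grip it, do not let it go back into the fourth slot, and leave the things lying about where they are. Finish with the hand clear of the lever.

Things in the scene. Friction and masses are not known exactly. Their poses are not given: they have to be found in the camera images.
- spindle_unit: The fixed bench spindle: dark base plate, green gearbox (150 mm along x, 180 mm along y, top 110 mm above the bench) with the H gate on top, grey motor on its left (to y = +245 mm, top at 109 mm), drill chuck on its right (to y = -185 mm). Origin: on the bench, right below the gate's centre. Turned up to 0.35 rad.
- gate (a point): Centre of the H-shaped gate, on the gearbox's top surface. x points forward (away from the robot), y left, z up. The gate's aluminium frame stands 8 mm proud. Beyond each slot's end, 63 mm from the centre along x, a strip with 1 to 4 white pips numbers it: 1 far left, 2 near left, 3 far right (green strip, the others black), 4 near right.
- pivot (a point): Fixed pivot of the lever, 60 mm below the gate's centre, same axes; the ball knob's centre is 145 mm from it. Seen from the pivot the ball's centre stands at x = 145 mm * sin(fore_aft), y = -145 mm * cos(fore_aft) * sin(across), z = 145 mm * cos(fore_aft) * cos(across).
- lever: Gear lever: red ball knob, 40 mm across, on a 10 mm steel stem. Origin: the ball's centre (195 mm above the bench when upright); z runs up the stem. Takes about 3 N at the knob to move and stays where it is left; no spring. At knob height the legs of the H lie about 36 mm left and right of the middle. Starts anywhere along the left leg.
- slot3 (a point): Where the stem stands when home in the third slot: a point at the gate's plane, x = +18 mm, y = -15 mm from the gate's centre. Between the left and right legs stand two round-nosed tongues; the stem passes between them only along neutral, with about 7 mm play either way at the knob, and the noses guide it in.
- across (a joint): Sideways lean of the lever, rad: -0.30 to -0.20 in the left-hand leg, 0 in the middle, 0.20 to 0.30 in the right-hand leg; stops at -0.30 and 0.30.
- fore_aft (a joint): Forward lean of the lever, rad: 0 in neutral (the cross bar), 0.30 fully home in the forward slots (1 or 3), -0.30 fully home in the near slots (2 or 4); hard stops there.
- chuck_key: Loose steel T-handled chuck key, 76 mm long and 12 mm thick, lying on the front edge of the unit's base plate. Leave alone. Origin: centre of its underside.
- wood_plug: Loose round wooden plug, 24 mm across and 16 mm high, standing on the gearbox's top near its near left corner, 60 mm or more from the knob. Leave alone. Origin: centre of its underside.
- log_slice: Loose round slice of log, 128 mm across and 24 mm thick, lying on the bench. Leave alone. Origin: centre of its underside.
- screwdriver: Loose screwdriver with a red handle, 190 mm long, lying on the bench. Leave alone.
- glue_bottle: Loose white glue bottle, 54 mm across and 130 mm high, standing on the bench. Leave alone. Origin: centre of its underside.
- pencil: Loose red pencil, 180 mm long and 8 mm thick, lying on the bench, front right. Leave alone. Origin: centre of its underside.
- turned_bowl: Loose turned wooden bowl, 96 mm across and 45 mm high, standing on the bench. Leave alone. Origin: centre of its underside.

How it is judged (in metres and radians):
On the way:
1. the lever has crossed the neutral bar into the right-hand leg, not yet forward (value of joint across above 0.15 rad and value of joint fore_aft between -0.15 and 0.17 rad).
At the end, for the whole second after the job is handed in: The lever rests fully home in the third slot: leaning right by more than 0.17 rad and forward by more than 0.25 of its 0.30 rad (within about 7 mm of the stop at the knob), at rest (value of joint across above 0.17 rad and value of joint fore_aft above 0.25 rad and velocity of joint fore_aft between -0.05 and 0.05 rad/s); the robot touches nothing.
It fails at once if the lever is pushed back into the fourth slot (value of joint across above 0.12 rad and value of joint fore_aft below -0.15 rad).
It fails at once if the lever is gripped or forced (more than 35 N between fingers and lever) (contact force between the fingers and lever above 35 N).
It fails at once if a bystander is disturbed, lifted or carried (moved more than 20 mm) (distance of any of chuck_key, wood_plug, log_slice, screwdriver, glue_bottle, pencil, turned_bowl from where it was at the start of the episode above 0.02 m).
It also fails if it takes over 64 s, if anything falls off the work surface, if the arm or the gripper's body presses on something with over 40 N, if the wrist force passes 120 N, or if a joint passes its speed limit or range.

## Working session

There is one attempt and no reset: what is moved stays moved. The work goes in short steps, Python scripts to look and compute and a tool call to move; the robot and the scene stay as the last step left them, time stands still between calls to the robot, and variables do not carry over. Pictures are saved under pics/ and viewed, at most 10 in all, crops included, and the job is handed in when it is done.

Besides the shell and the picture viewer there is one more tool, called after "Request:" as name([rows], argument=value, ...), one row to a line, values as JSON. step_arm: Moves the arm, as the interface text tells. Its arguments: {"type":"object","properties":{"linear":{"type":"array"},"turn":{"type":"array"},"fingers":{"type":"number"},"force":{"type":"number"}},"required":["linear","turn"]}

```bash
mkdir -p pics
python3 - <<'E'
from workcell import env,cams
import cv2,numpy as np
for n in("side","top"):
    f=cams.grab_frame(n);cv2.imwrite(f"pics/{n}0.png",cv2.resize(f["color"],(800,600),interpolation=cv2.INTER_CUBIC))
    print(n,f["fx"],f["fy"],f["cx"],f["cy"]);print(np.round(f["extrinsics"],3))
s=env.state();print(s["time_s"],s["ee_pos"],s["ee_rot"])
E
```

```text
side 453.75842725896325 453.75842725896325 249.83878161536654 189.84322474746608
[[ 9.440000e-01 -1.940000e-01  2.680000e-01  8.270100e+01]
 [-3.310000e-01 -5.290000e-01  7.820000e-01 -1.162246e+03]
 [-1.000000e-02 -8.260000e-01 -5.630000e-01  9.865230e+02]
 [ 0.000000e+00  0.000000e+00  0.000000e+00  1.000000e+00]]
top 364.48880906503354 364.48880906503354 258.32400113430555 189.2756109627642
[[ 1.00000e-02 -9.91000e-01  1.36000e-01  2.88346e+02]
 [-1.00000e+00 -1.10000e-02 -6.00000e-03  1.08820e+01]
 [ 7.00000e-03 -1.36000e-01 -9.91000e-01  1.50327e+03]
 [ 0.00000e+00  0.00000e+00  0.00000e+00  1.00000e+00]]
0.1 [ 251.89740137 -516.43519409  224.21673707] [-1.79912814e+02  1.17602516e-04  2.60002601e+01]
```

View pics/side0.png

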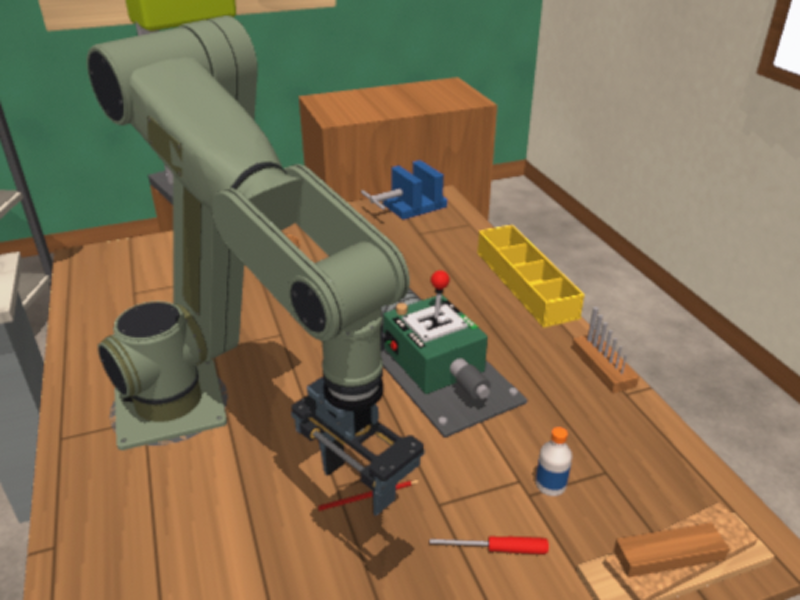

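View pics/top0.png

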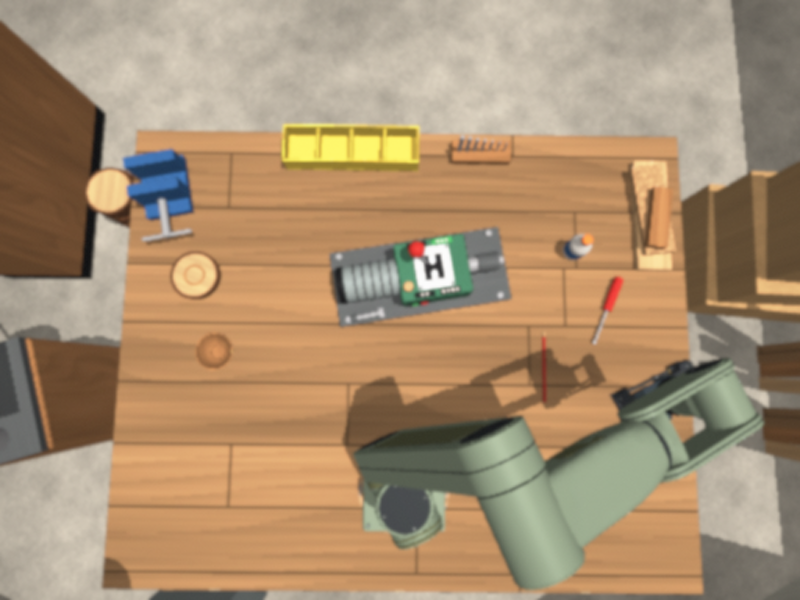

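The side view shows the red knob at about (440,280). The top view shows it at (416,249), on the far-left side of the gate, whose centre is near (433,267). I'll crop both views closer.

Run:
```python
from workcell import env,cams
import cv2,numpy as np
f=cams.grab_frame("top")["color"];cv2.imwrite("pics/topc.png",cv2.resize(f[140:215,205:305],(800,600),interpolation=cv2.INTER_CUBIC))
g=cams.grab_frame("side")["color"];cv2.imwrite("pics/sidec.png",cv2.resize(g[165:255,235:355],(800,600),interpolation=cv2.INTER_CUBIC))
for n,a,(r0,r1,c0,c1) in(("top",f,(140,215,205,333)),("side",g,(165,205,265,300))):
    h=cv2.cvtColor(a,cv2.COLOR_BGR2HSV).astype(int);m=((h[...,0]<6)|(h[...,0]>174))&(h[...,1]>190)&(h[...,2]>70)
    k=np.zeros_like(m);k[r0:r1,c0:c1]=m[r0:r1,c0:c1]
    nn,l,s,c=cv2.connectedComponentsWithStats(k.astype(np.uint8));print(n,s[1:].tolist(),c[1:].round(2).tolist())
```

```text
top [[262, 156, 8, 7, 41]] [[265.61, 158.83]]
side [[276, 173, 11, 12, 105]] [[281.11, 178.55]]
```

View pics/topc.png

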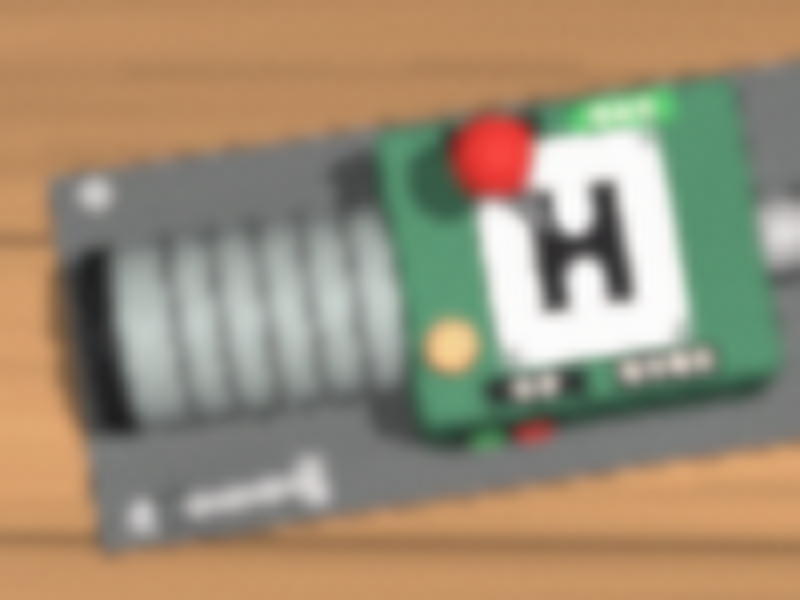

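View pics/sidec.png

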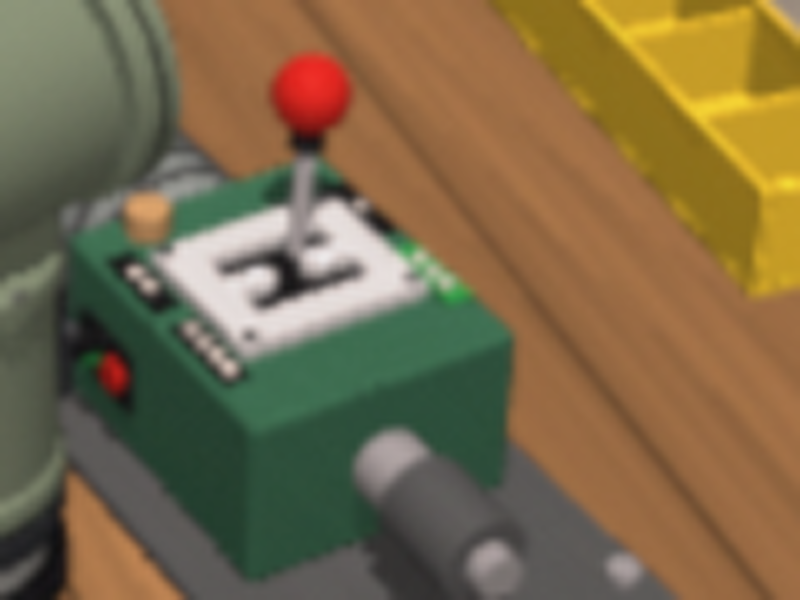

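The top crop puts the knob at (492,155), the frame centre near (583,246) and the pips 3 strip at (625,110). The side crop puts the knob at (311,93) and the gate centre near (291,273). Next I'll triangulate these.

```bash
cat > h.py <<'E'
import numpy as np
from workcell import env,cams
def ray(n,u,v):
    f=cams.grab_frame(n);E=f["extrinsics"]
    d=E[:3,:3]@[(u-f["cx"])/f["fx"],(v-f["cy"])/f["fy"],1];return E[:3,3],d
T=lambda u,v:("top",205+u/8-.5+.0625,140+v/8-.5+.0625)
S=lambda u,v:("side",235+u/6.667-.42,165+v/6.667-.42)
def plane(p,z):
    o,d=ray(*p);return (o+d*(z-o[2])/d[2]).round(1)
def tri(p,q):
    (a,d),(b,e)=ray(*p),ray(*q);s=np.linalg.lstsq(np.c_[d,-e],b-a,rcond=None)[0]
    x,y=a+d*s[0],b+e*s[1];return (x+y)/2,np.linalg.norm(x-y)
E
python3 - <<'E'
from h import *
k,r=tri(T(492,155),S(311,93));print("ball",k,r)
for n,P in(("T",[T(583,246),T(655,130),T(690,340),T(510,362)]),("S",[S(291,273),S(430,290),S(245,355),S(155,250),S(340,200)])):
    for p in P: print(n,plane(p,118))
print("box",[plane(T(*p),110) for p in((380,130),(735,80),(775,370))],[plane(S(*p),110) for p in((72,240),(250,432),(512,338))])
print("strip3",plane(T(625,110),111),plane(S(437,270),111),"4",plane(T(668,365),111),plane(S(212,350),111),"2",plane(T(535,385),111),plane(S(142,282),111))
print("plug",plane(T(452,347),126),"key",plane(T(260,490),16))
E
```

```text
ball [581.54975891 -23.96237797 185.54713177] 1.5482332988762413
T [553.  -70.3 118. ]
T [ 610.7 -105.1  118. ]
T [ 507.6 -121.9  118. ]
T [496.  -35.3 118. ]
S [551.9 -73.2 118. ]
S [ 609.3 -108.9  118. ]
S [ 507.2 -125.8  118. ]
S [496.6 -32.7 118. ]
S [598.4 -24.4 118. ]
box [array([611. ,  28.6, 110. ]), array([ 638.1, -145. ,  110. ]), array([ 494.6, -163.7,  110. ])] [array([ 4.645e+02, -1.000e-01,  1.100e+02]), array([ 492.3, -170.2,  110. ]), array([ 634.8, -147.4,  110. ])]
strip3 [622.1 -91.  111. ] [623.6 -86.6 111. ] 4 [ 496.4 -111.9  111. ] [ 497.4 -108.5  111. ] 2 [485.9 -47.7 111. ] [484.8 -46.4 111. ]
plug [501.7  -7.3 126. ] key [443.5  89.   16. ]
```

Gate centre is about (553,-71) with yaw about 9.2°. In gate axes the ball is at (36,42), so fore_aft is about 0.25 and across about -0.30. That means the lever stands near slot 1. I'll close the fingers, lift, turn to align with the gate and travel to the far side of the knob.

Request:
step_arm([
  [0, 0, -0.1],
  [0.2, -0.1, -0.167],
  [0.4, -0.2, -0.167],
  [0.6, -0.3, -0.167],
  [0.8, -0.4, -0.167],
  [0.933, -0.472, -0.167],
  [0.933, -0.472, -0.167],
  [0.933, -0.472, -0.167],
], turn=[0, 0.01, 0.02, 0.03, 0.0467, 0.0467, 0.0467, 0.0467], fingers=1, force=20)

```text
time_s: 2.45
ee_pos: [441.5, -266.9, 275.1]
ee_rot: [180.0, 0.0, 9.3]
force: [0.0, -0.5, -0.4]
gripper_width: 14.1
gripper_force: 0.0
```

```bash
cat >> h.py <<'E'
C=np.array([553,-71.]);a=np.radians(9.2);G=np.array([[np.cos(a),-np.sin(a)],[np.sin(a),np.cos(a)]])
def st():
    s=env.state();p=np.array(s["ee_pos"]);print("t",s["time_s"],"tcp",p.round(1),"rot",np.round(s["ee_rot"],1),"local",(G.T@(p[:2]-C)).round(1),"F",np.round(s["force"],1),"w",s["gripper_width"])
    return p
E
python3 -c "
from h import *
p=st();l=G.T@(p[:2]-C)
d=np.array([90,41])-l;print('shift units',d[0]/300,-d[1]/300,(p[2]-275)/300)"
```

```text
t 2.45 tcp [ 441.5 -266.9  275.1] rot [180.    0.    9.3] local [-141.4 -175.5] F [ 0.  -0.5 -0.4] w 14.112693768714543
shift units 0.7711694428676833 -0.7217064583205225 0.00025872273304135734
```

Request:
step_arm([
  [0.15, -0.14, 0],
  [0.3, -0.28, 0],
  [0.45, -0.42, 0],
  [0.6, -0.56, 0],
  [0.72, -0.67, 0],
  [0.77, -0.72, 0],
  [0.77, -0.72, 0],
  [0.77, -0.72, 0.1],
  [0.77, -0.72, 0.2],
  [0.77, -0.72, 0.28],
  [0.77, -0.72, 0.33],
  [0.77, -0.72, 0.33],
  [0.77, -0.72, 0.33],
], turn=[0, 0, 0, 0, 0, 0, 0, 0, 0, 0, 0, 0, 0])

```text
time_s: 4.08
ee_pos: [635.6, -17.4, 177.3]
ee_rot: [180.0, -0.1, 9.1]
force: [0.4, -0.3, -0.5]
gripper_width: 0.7
gripper_force: 0.0
```

Run:
```python
from h import *
import cv2
st()
f=cams.grab_frame("side")["color"][130:250,235:395];g=cams.grab_frame("top")["color"][125:215,205:325]
cv2.imwrite("pics/p1.png",np.hstack([cv2.resize(f,(400,300),interpolation=2),cv2.resize(g,(400,300),interpolation=2)]))
```

```text
t 4.075 tcp [635.6 -17.4 177.3] rot [ 1.8e+02 -1.0e-01  9.1e+00] local [90.1 39.7] F [ 0.4 -0.3 -0.5] w 0.6902849008245207
```

View pics/p1.png

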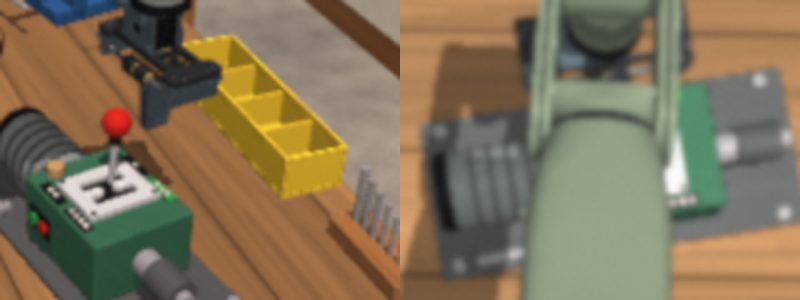

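The fingers stand closed behind the knob with a gap, and the knob (115,122) is untouched. Now I'll push towards neutral, stopping partway to check.

Request:
step_arm([
  [-0.02, 0, 0],
  [-0.04, 0, 0],
  [-0.05, 0, 0],
  [-0.06, 0, 0],
  [-0.07, 0, 0],
  [-0.08, 0, 0],
  [-0.09, 0, 0],
  [-0.1, 0, 0],
  [-0.11, 0, 0],
  [-0.12, 0, 0],
  [-0.12, 0, 0],
], turn=[0, 0, 0, 0, 0, 0, 0, 0, 0, 0, 0])

```text
time_s: 5.55
ee_pos: [599.1, -22.6, 175.9]
ee_rot: [180.0, 0.0, 9.2]
force: [2.6, 0.9, 2.2]
gripper_width: 0.5
gripper_force: 1.5
```

```bash
cat >> h.py <<'E'
import cv2
def ball():
    # one camera ray met with the pivot sphere (the other view is blocked by the arm)
    f=cams.grab_frame("side");h=cv2.cvtColor(f["color"],cv2.COLOR_BGR2HSV).astype(int)
    m=((h[...,0]<6)|(h[...,0]>174))&(h[...,1]>150)&(h[...,2]>60);k=np.zeros(m.shape,np.uint8);k[160:210,255:325]=m[160:210,255:325]
    n,l,s,c=cv2.connectedComponentsWithStats(k);i=1+np.argmax(s[1:,4]);x,y,w,hh,_=s[i];print(s[i])
    o,d=ray("side",x+w/2-.5,y+hh/2-.5);d/=np.linalg.norm(d);P=np.r_[C,50];b=(o-P)@d;q=b*b-((o-P)@(o-P)-145**2)
    if q<0:print("miss",q);q=0
    for t in(-b-q**.5,-b+q**.5):
        r=o+d*t-P;l=G.T@r[:2];print("ball",l.round(1),r[2].round(1),"fa",np.arcsin(l[0]/145).round(3),"ac",np.arctan2(-l[1],r[2]).round(3))
E
python3 -c "
from h import *
st();ball()"
```

```text
t 5.55 tcp [599.1 -22.6 175.9] rot [180.    0.    9.2] local [53.2 40.4] F [2.6 0.9 2.2] w 0.5024819800833603
[271 174  12  12 115]
ball [16.5 41.3] 138.0 fa 0.114 ac -0.291
ball [50.7 95.8] 96.3 fa 0.357 ac -0.783
```

Request:
step_arm([
  [-0.01, 0, 0],
  [-0.02, 0, 0],
  [-0.03, 0, 0],
  [-0.04, 0, 0],
  [-0.05, 0, 0],
  [-0.056, 0, 0],
  [-0.056, 0, 0],
  [0.0, 0, 0],
  [0.04, 0, 0],
  [0.04, -0.1, 0],
  [0.04, -0.19, 0],
  [0.04, -0.19, 0],
], turn=[0, 0, 0, 0, 0, 0, 0, 0, 0, 0, 0, 0])

```text
time_s: 7.15
ee_pos: [601.3, 36.9, 175.3]
ee_rot: [-180.0, 0.2, 9.3]
force: [-0.2, 0.1, -0.5]
gripper_width: 0.5
gripper_force: 0.0
```

```bash
python3 -c "
from h import *
st();ball()"
```

```text
t 7.15 tcp [601.3  36.9 175.3] rot [-180.     0.2    9.3] local [65.  98.8] F [-0.2  0.1 -0.5] w 0.5287279073828537
[267 175  12  12 120]
ball [ 1.4 41.3] 139.0 fa 0.01 ac -0.289
ball [ 41.5 106.7] 89.0 fa 0.29 ac -0.875
```

Request:
step_arm([
  [-0.1, 0, 0],
  [-0.2, 0, 0],
  [-0.213, 0, 0],
  [-0.213, 0.03, 0],
  [-0.213, 0.06, 0],
  [-0.213, 0.075, 0],
  [-0.213, 0.09, 0],
  [-0.213, 0.105, 0],
  [-0.213, 0.12, 0],
  [-0.213, 0.135, 0],
  [-0.213, 0.15, 0],
  [-0.213, 0.165, 0],
  [-0.213, 0.18, 0],
  [-0.213, 0.195, 0],
  [-0.213, 0.21, 0],
  [-0.213, 0.21, 0],
], turn=[0, 0, 0, 0, 0, 0, 0, 0, 0, 0, 0, 0, 0, 0, 0, 0])

```text
time_s: 9.25
ee_pos: [549.3, -37.3, 175.9]
ee_rot: [180.0, 0.0, 9.2]
force: [0.5, 2.0, 1.7]
gripper_width: 0.8
gripper_force: 1.1
```

```bash
python3 -c "
from h import *
st();ball()"
```

```text
t 9.25 tcp [549.3 -37.3 175.9] rot [180.    0.    9.2] local [ 1.7 33.8] F [0.5 2.  1.7] w 0.7795361652094079
[273 180  12  12 102]
ball [-1.8 -0.4] 145.0 fa -0.012 ac 0.003
ball [ 71.1 114. ] 54.5 fa 0.512 ac -1.125
```

Request:
step_arm([
  [0, 0.015, 0],
  [0, 0.03, 0],
  [0, 0.045, 0],
  [0, 0.06, 0],
  [0, 0.075, 0],
  [0, 0.09, 0],
  [0, 0.105, 0],
  [0, 0.12, 0],
  [0, 0.13, 0],
  [0, 0.13, 0],
  [0, 0.04, 0],
  [0, -0.04, 0],
  [-0.1, -0.05, 0],
  [-0.2, -0.05, 0],
  [-0.2, 0.05, 0],
  [-0.2, 0.15, 0],
  [-0.2, 0.24, 0],
  [-0.2, 0.24, 0],
], turn=[0, 0, 0, 0, 0, 0, 0, 0, 0, 0, 0, 0, 0, 0, 0, 0, 0, 0])

```text
time_s: 11.6
ee_pos: [501.9, -119.3, 176.4]
ee_rot: [179.9, -0.0, 9.1]
force: [-0.1, -0.1, 0.0]
gripper_width: 0.6
gripper_force: 0.0
```

```bash
python3 -c "
from h import *
st();ball()
import cv2
cv2.imwrite('pics/p2.png',cv2.resize(cams.grab_frame('side')['color'][130:250,215:375],(800,600),interpolation=2))"
```

```text
t 11.6 tcp [ 501.9 -119.3  176.4] rot [179.9  -0.    9.1] local [-58.1 -39.5] F [-0.1 -0.1  0. ] w 0.5518563944079528
[284 196   7   3  11]
ball [ -3.8 -54. ] 134.5 fa -0.026 ac 0.382
ball [101.7 103.4] 1.3 fa 0.777 ac -1.558
```

View pics/p2.png

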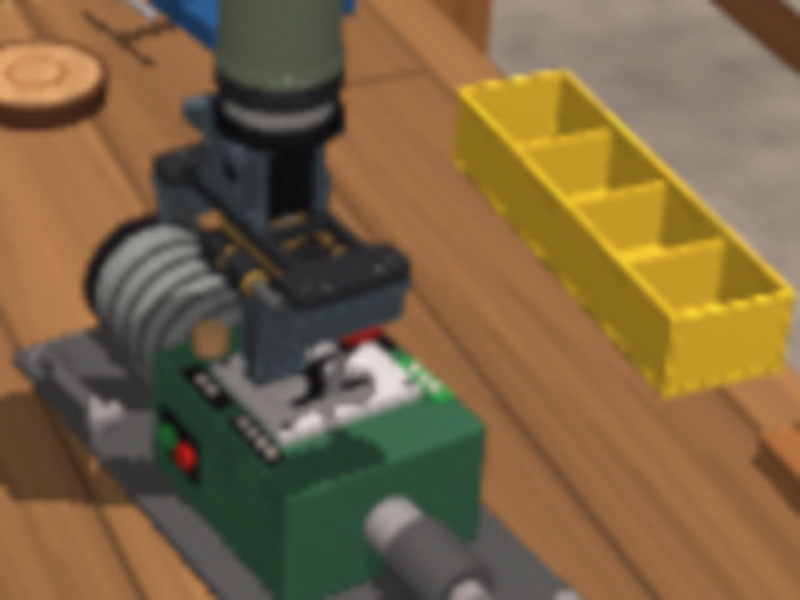

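The knob is mostly hidden by the gripper body, with a red sliver at (360,335), which fits the right-hand leg. The fingers are on its near side, so I'll push forward.

Request:
step_arm([
  [0.03, 0, 0],
  [0.06, 0, 0],
  [0.075, 0, 0],
  [0.09, 0, 0],
  [0.105, 0, 0],
  [0.12, 0, 0],
  [0.135, 0, 0],
  [0.15, 0, 0],
  [0.165, 0, 0],
  [0.18, 0, 0],
  [0.19, 0, 0],
  [0.2, 0, 0],
  [0.2, 0, 0],
], turn=[0, 0, 0, 0, 0, 0, 0, 0, 0, 0, 0, 0, 0])

```text
time_s: 13.38
ee_pos: [560.8, -107.7, 175.6]
ee_rot: [-180.0, 0.0, 9.2]
force: [-3.3, 0.7, -1.0]
gripper_width: 0.4
gripper_force: 1.3
```

Contact is steady at about 3 N, so I'll creep the last few millimetres.

Request:
step_arm([
  [0.003, 0, 0],
  [0.006, 0, 0],
  [0.009, 0, 0],
  [0.012, 0, 0],
  [0.012, 0, 0],
], turn=[0, 0, 0, 0, 0])

```text
time_s: 14.0
ee_pos: [564.4, -107.2, 176.1]
ee_rot: [180.0, -0.0, 9.2]
force: [-2.8, 0.5, -2.5]
gripper_width: 0.6
gripper_force: 1.4
```

```bash
python3 -c "
from h import *
st();ball()"
```

```text
t 14.0 tcp [ 564.4 -107.2  176.1] rot [180.   -0.    9.2] local [  5.5 -37.6] F [-2.8  0.5 -2.5] w 0.6398167588539655
[294 192   8   5  22]
ball [ 36.4 -51.6] 130.5 fa 0.254 ac 0.377
ball [123.6  71.1] 26.5 fa 1.02 ac -1.214
```

Request:
step_arm([
  [0.003, 0, 0],
  [0.005, 0, 0],
  [0.005, 0, 0],
], turn=[0, 0, 0])

```text
time_s: 14.48
ee_pos: [565.7, -107.0, 176.0]
ee_rot: [180.0, 0.0, 9.2]
force: [-4.4, -0.1, -1.6]
gripper_width: 0.6
gripper_force: 1.8
```

Request:
step_arm([
  [-0.05, 0, 0],
  [-0.15, 0, 0],
  [-0.25, 0, 0],
  [-0.25, 0, -0.15],
  [-0.3, 0, -0.3],
  [-0.45, 0, -0.4],
  [-0.6, 0, -0.4],
  [-0.6, 0, -0.4],
], turn=[0, 0, 0, 0, 0, 0, 0, 0])

```text
time_s: 15.48
ee_pos: [386.4, -136.0, 297.7]
ee_rot: [179.8, -0.3, 9.1]
force: [0.7, -1.1, 0.7]
gripper_width: 0.3
gripper_force: 0.0
```

```bash
python3 -c "
from h import *
st();ball()
import cv2
f=cams.grab_frame('side')['color'][130:250,215:375];g=cams.grab_frame('top')['color'][125:215,205:325]
cv2.imwrite('pics/p3.png',np.hstack([cv2.resize(f,(400,300),interpolation=2),cv2.resize(g,(400,300),interpolation=2)]))"
```

```text
t 15.475 tcp [ 386.4 -136.   297.7] rot [179.8  -0.3   9.1] local [-174.9  -37.6] F [ 0.7 -1.1  0.7] w 0.27737028411576076
[291 184  12  13 123]
ball [ 43.1 -35.6] 133.8 fa 0.302 ac 0.26
ball [118.1  70.8] 45.5 fa 0.952 ac -1.0
```

View pics/p3.png

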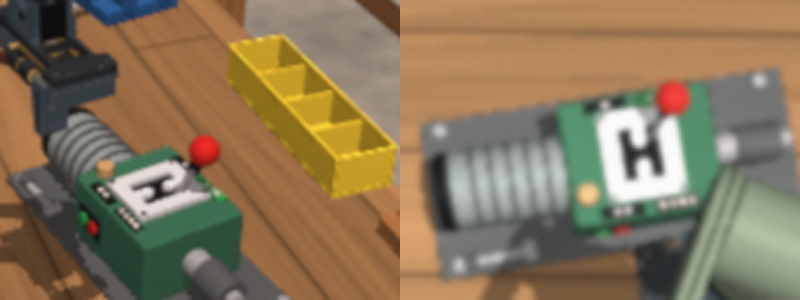

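The lever is home in the far-right slot (knob at (205,150) in the side view, fore_aft about 0.30, across about 0.26). The plug and key haven't moved and the hand is clear, so I'm handing in.

```bash
python3 -c "
from workcell import env
print(env.job_done())"
```

```text
the job is handed in; nothing more can be done
None
```

The spindle is in third gear: the last camera check put the lever fully home in the far-right slot (forward lean about 0.30 rad, right about 0.26), the hand was clear, and I handed the job in at about 15.5 s; the hand-in gave no verdict.

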